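Wipe terminal offcuts off a test plate with a scraper block

TASK

Take the orange-handled scraper from its blue pad, set it down on the white test plate until you feel it touch, and use it to wipe all five metal offcuts off the plate's open end into the red scrap tray. Touch the offcuts with the scraper only, and leave the black adapter standing on the plate, the plugs in the blue bin and the tape roll where they are. Then stand the scraper upright in the middle of its blue pad again and let go.

Things in the scene. Friction and masses are not known exactly. Their poses are not given: they have to be found in the camera images.
- plate: Fixed white test plate on red feet; origin at table level under its centre. Flat top 45 mm above the origin, 230 mm long along its y; the usable width along its x is 200 mm, between two aluminium rims (8 mm thick, 10 mm above the top) that run along y at x = +-104 mm. Both ends (y = +-115 mm) are open; the slab is 10 mm thick and overhangs the tray and the bin by 9 mm. Its position and yaw vary.
- scrap_tray: Fixed red open tray, 212 (x) x 84 (y) x 32 mm high, walls and floor 4 mm, below one open end of the plate, parallel to it: 148 mm from the plate's centre along the plate's +y or -y (either can occur). Origin at the centre of its underside.
- parts_bin: Fixed blue open bin of the same size, below the other open end of the plate; it holds two good plugs. No offcut belongs here. Origin at the centre of its underside.
- pad: Fixed blue square pad 110 x 110 x 4 mm on the table, left or right of the plate; origin at the centre of its underside, its top 4 mm above.
- scraper: Loose scraper block, 0.18 kg or so, standing upright on the pad. Black hard-rubber blade block 54 (x) x 20 (y) x 30 mm high, whose flat underside does the wiping; above it an orange grip 40 (x) x 20 (y) mm from 30 to 96 mm high. Origin at the centre of the underside, z up the grip. Grip it across its y (20 mm), best about 75 mm above the origin, so that the fingers stay above the adapter.
- adapter: Loose black adapter under test, 36 (x) x 44 (y) mm, 30 mm high (pins to 36 mm), about 0.3 kg, standing near the middle of the plate, not to be moved. Origin at the centre of its underside.
- chip1: Loose metal offcut on the plate: brass block 16 x 14 x 8 mm. Origin at the centre of its underside as first laid.
- chip2: Loose metal offcut on the plate: copper L-shaped tab 18 x 12 mm, 11 mm high. Origin at the centre of its underside as first laid.
- chip3: Loose metal offcut on the plate: dark steel disc 16 mm across, 8 mm high. Origin at the centre of its underside as first laid.
- chip4: Loose metal offcut on the plate: brass bar 20 x 10 x 8 mm. Origin at the centre of its underside as first laid.
- chip5: Loose metal offcut on the plate: dark steel square 15 x 15 x 7 mm. Origin at the centre of its underside as first laid.
- plug1: Loose black plug 34 x 26 x 18 mm (pins 10 mm longer) lying in the blue bin; leave it. Origin at the centre of its underside.
- plug2: Loose black plug 34 x 26 x 18 mm (pins 10 mm longer) lying in the blue bin; leave it. Origin at the centre of its underside.
- tape: Loose yellow roll of tape, 96 mm across, 24 mm high, flat on the table on the other side of the plate from the pad; leave it. Origin at the centre of its underside.
There are look-alikes about, which are no part of the job. What is meant by the pad is not green, and is the larger of those in its own colour.

How it is judged:
On the way, in this order (a step that is already met when the one before it is completed fails the run):
1. the scraper is lifted off its pad (z of scraper in the frame of pad above 0.03 m), for 0.2 s.
2. the scraper is set down on the plate and touches it (over 1 N) (contact force between scraper and plate above 1 N), for 0.04 s.
3. all five offcuts lie in the scrap tray (x of chip1 in the frame of scrap_tray between -0.106 and 0.106 m and y of chip1 in the frame of scrap_tray between -0.042 and 0.042 m and z of chip1 in the frame of scrap_tray between -0.005 and 0.032 m and x of chip2 in the frame of scrap_tray between -0.106 and 0.106 m and y of chip2 in the frame of scrap_tray between -0.042 and 0.042 m and z of chip2 in the frame of scrap_tray between -0.005 and 0.032 m and x of chip3 in the frame of scrap_tray between -0.106 and 0.106 m and y of chip3 in the frame of scrap_tray between -0.042 and 0.042 m and z of chip3 in the frame of scrap_tray between -0.005 and 0.032 m and x of chip4 in the frame of scrap_tray between -0.106 and 0.106 m and y of chip4 in the frame of scrap_tray between -0.042 and 0.042 m and z of chip4 in the frame of scrap_tray between -0.005 and 0.032 m and x of chip5 in the frame of scrap_tray between -0.106 and 0.106 m and y of chip5 in the frame of scrap_tray between -0.042 and 0.042 m and z of chip5 in the frame of scrap_tray between -0.005 and 0.032 m), for 0.2 s.
At the end, for the whole second after the job is handed in: All five offcuts lie at rest inside the red scrap tray, below its rim; the scraper stands upright (within 0.1 rad) and at rest on its pad, its centre within 25 mm of the pad's centre; the adapter still stands within 8 mm of its starting place (all of step 3 and linear speed of each of chip1, chip2, chip3, chip4, chip5, scraper below 0.02 m/s and horizontal distance between scraper and pad below 0.025 m and angle between each of scraper, adapter's own z axis and vertical below 0.1 rad and z of scraper in the frame of pad below 0.008 m and distance of adapter from where it was at the start of the episode below 0.008 m); the robot touches nothing.
It fails at once if an offcut is touched by the fingers or the arm (over 0.5 N) (contact force between any of the fingers, the arm and chip1 above 0.5 N or contact force between any of the fingers, the arm and chip2 above 0.5 N or contact force between any of the fingers, the arm and chip3 above 0.5 N or contact force between any of the fingers, the arm and chip4 above 0.5 N or contact force between any of the fingers, the arm and chip5 above 0.5 N).
It fails at once if the adapter is moved by more than 8 mm or tipped by more than 0.2 rad (distance of adapter from where it was at the start of the episode above 0.008 m or angle between adapter's own z axis and vertical above 0.2 rad).
It fails at once if a plug in the blue bin is moved by more than 15 mm (distance of any of plug1, plug2 from where it was at the start of the episode above 0.015 m).
It fails at once if the tape roll is moved by more than 15 mm (distance of tape from where it was at the start of the episode above 0.015 m).
It also fails if it takes over 64 s, if anything falls off the work surface, if the arm or the gripper's body presses on something with over 40 N, if the wrist force passes 120 N, or if a joint passes its speed limit or range.

ROBOT

A 6-joint arm with a two-finger parallel gripper is mounted at the origin on the work surface. World frame = base frame: x ahead of the robot, y to its left, z up, the work surface at z = 0. Lengths are in m, angles in rad, forces in N, time in s.
With the tool pointing down it reaches from about 0.35 to 0.975 m from the base axis. Payload 4.9 kg.
Tool frame: the origin (TCP) lies on the front face of the gripper's body, between the roots of the fingers; the fingertips stand 73 mm ahead of it and the grasp point (between the pads) lies 54 mm ahead of it; z points along the fingers, y is the line along which they close (so a half turn about z gives the same grasp; the last joint's range is limited). The gripper opens to 85 mm and grips with 20 to 120 N. Pads are 22 mm wide; open, the fingers measure 114 mm over their backs; the gripper's body (76 mm by 85 mm) begins 54 mm behind the grasp point. The pads swing forward as they close: fully open they stand 13 mm farther back than shut.
Start: joints at [1.054, 0.053, 1.613, -0, 1.476, -0.119], TCP at [0.242, 0.576, 0.304] pointing down, gripper open.
Joint ranges: [-3.01, 3.01], [-1.01, 2.22], [0.06, 2.58], [-1.02, 4.17], [0.09, 2.62], [-3.14, 3.14]. Speed limits (rad/s): [2.57, 2.57, 3.14, 3.14, 3.14, 3.14].

INTERFACE

Orientations are given as a rotation vector (axis times angle).
In Python, from station import robot gives the robot as it stands.
- The arm moves only by the tool play_rows, never from a script. Its argument "increments" is one flat list of numbers, 7 for each row, row after row: the finger opening in cm, from 0 to 8.54, then the shift along the tool's x, y, z in cm, then the turn, a rotation vector about the tool's x, y, z in degrees. A call has 1 to 5 rows; each row shifts and turns the commanded pose from where the row before left it, along the tool's axes as they then stand; what a row does not reach is not made up. A row lasts 1/8 s, in which the tool goes at most 62.5 mm and 10.7 degrees, less where a joint would pass 70% of its speed; a pose out of reach is approached as far as the arm can. A call with a gripper value outside its range is refused whole. The fingers move at their own pace and stop on an object; "grip_force" is the grip in N (left out, the last holds). Time passes only in rows, so rows that do not move let the fingers close. It gives the time, the measured TCP pose, the force, the opening and the grip force at its end, in the units of the state.
- robot.observe(): the state, without advancing time (a new reading comes with each control period).
- robot.snapshot(name): name is "scene" or "top" or "wrist"; returns the picture (400x640x3 uint8, red, green, blue); there is no depth.
- robot.calibration(name): a dict with "K" (3x3 intrinsics, pixels), "dist" ([k1, k2, p1, p2, k3] as OpenCV has them; the pictures are not rectified), "R" (3x3) and "t" (3): a world point X has camera coordinates R X + t; the wrist camera has in their place "hand_eye" (4x4, takes a point from camera to tool coordinates, whose origin is the TCP and whose axes are the flange's). Camera axes: x right, y down, z forward; pixel columns grow to the right and rows downward; lengths in m; the calibration is good to about 2 mm. A picture is of the moment at which its call begins: read the wrist's pose just before it. calibration takes no time and is no camera call.
- robot.sign_off(): hands the job in; it is judged then, once.
Trained networks look in the newest picture that a camera, given by its name, has taken for a name from the list of things; names that differ only in an ending like _2 or _b are one class to them, and where a whole thing is asked for, a point or a joint stands for the part that bears it (a point fixed in the world has none). Each returns a list of dicts, best first, with "confidence" (0 to 1); they miss things now and then, are a little off and sometimes report something else, mostly with a low value. They report only what shows in the picture. A call takes as long as a camera call. They do not tell look-alikes from the thing itself.
- robot.boxes_of(name, camera): "centre" ([x, y, z] in m, in world coordinates, good to about 4 mm: the middle of the surface that is visible of it).
- robot.landmark_of(name, camera): "centre" ([x, y, z] in m, in world coordinates, good to about 4 mm: a listed point, or the origin of a listed thing).
The state is a dict: "t": time; "qpos": joint angles; "joint_velocities": joint speeds; "joint_efforts": joint torques, N m; "eef_pos": TCP position; "tool_rot": TCP orientation; "contact_force": force on the tool from outside, world axes, zero at the start; "moment": the same for the moment, N m; "width": finger opening in m; "grip_force": force on a finger pad.
Only numpy, scipy, OpenCV 4.12 (cv2) and the standard library are available. Lean on these libraries where they do the work, as an engineer would, in place of code of your own. Each camera call takes 0.05 s, during which the arm holds its last target. There are 200 camera calls.

## Working session

There is one attempt and no reset: what is moved stays moved. The work goes in short steps, Python scripts to look and compute and a tool call to move; the robot and the scene stay as the last step left them, time stands still between calls to the robot, and variables do not carry over. Pictures are saved under pics/ and viewed, at most 14 in all, crops included, and the job is handed in when it is done.

Besides the shell and the picture viewer there is one more tool, called after "Emit:" as name(argument=value, ...) on one line, values as JSON. play_rows: Moves the arm, as the interface text tells. Its arguments: {"type":"object","properties":{"increments":{"type":"array","items":{"type":"number"}},"grip_force":{"type":"number"}},"required":["increments"]}

```bash
mkdir -p pics; ls; python3 - <<'E'
from station import robot
import cv2, numpy as np
s=robot.observe(); print(s['t'],s['eef_pos'],s['tool_rot'],s['width'])
for c in ['top','scene']:
    im=robot.snapshot(c); cv2.imwrite(f'pics/{c}0.png',im[:,:,::-1])
    for n in ['plate','scrap_tray','parts_bin','pad','scraper','adapter','chip1','chip2','chip3','chip4','chip5','tape']:
        r=robot.landmark_of(n,c)
        print(c,n,[(np.round(d['centre'],3).tolist(),round(d['confidence'],2)) for d in r[:3]])
print(robot.calibration('top'))
E
```

```text
pics
0.0 [0.24187374 0.57577002 0.30263305] [-0.62064123 -3.0790134   0.00316558] 0.08528335865290827
top plate [([0.561, -0.024, 0.003], 0.64), ([0.485, -0.012, 0.046], 0.24)]
top scrap_tray [([0.543, -0.17, -0.004], 0.62), ([0.58, 0.126, 0.002], 0.23)]
top parts_bin [([0.636, -0.057, 0.047], 0.57)]
top pad [([0.263, 0.359, 0.003], 0.75), ([0.623, 0.375, 0.003], 0.69), ([0.455, 0.376, -0.003], 0.58)]
top scraper [([0.459, 0.379, 0.007], 0.51)]
top adapter [([0.558, -0.041, 0.046], 0.56)]
top chip1 [([0.63, 0.052, 0.048], 0.57), ([0.635, -0.057, 0.049], 0.55), ([0.553, -0.112, 0.046], 0.51)]
top chip2 [([0.63, 0.052, 0.048], 0.57), ([0.635, -0.057, 0.049], 0.55), ([0.553, -0.112, 0.046], 0.51)]
top chip3 [([0.63, 0.052, 0.048], 0.57), ([0.635, -0.057, 0.049], 0.55), ([0.553, -0.112, 0.046], 0.51)]
top chip4 [([0.63, 0.052, 0.048], 0.57), ([0.635, -0.057, 0.049], 0.55), ([0.553, -0.112, 0.046], 0.51)]
top chip5 [([0.63, 0.052, 0.048], 0.57), ([0.635, -0.057, 0.049], 0.55), ([0.553, -0.112, 0.046], 0.51)]
top tape [([0.501, -0.34, -0.002], 0.56), ([0.457, 0.376, -0.004], 0.42)]
scene p
[... 736 characters left out ...]
1, 0.041], 0.54), ([0.481, -0.01, 0.042], 0.48)]
scene chip5 [([0.632, 0.049, 0.045], 0.55), ([0.557, -0.11, 0.041], 0.54), ([0.481, -0.01, 0.042], 0.48)]
scene tape [([0.503, -0.337, -0.002], 0.76), ([0.461, 0.375, 0.003], 0.45), ([0.56, -0.038, 0.045], 0.37)]
{'K': array([[493.21407576,   0.        , 321.46740105],
       [  0.        , 493.21407576, 192.05999753],
       [  0.        ,   0.        ,   1.        ]]), 'dist': array([0.00127413, 0.        , 0.        , 0.        , 0.        ]), 'R': array([[-0.02182498, -0.99974343, -0.00606199],
       [-0.99354877,  0.02236389, -0.11117867],
       [ 0.11128572,  0.00359641, -0.99378195]]), 't': array([0.00788732, 0.47270765, 1.32216894])}
```

View pics/top0.png

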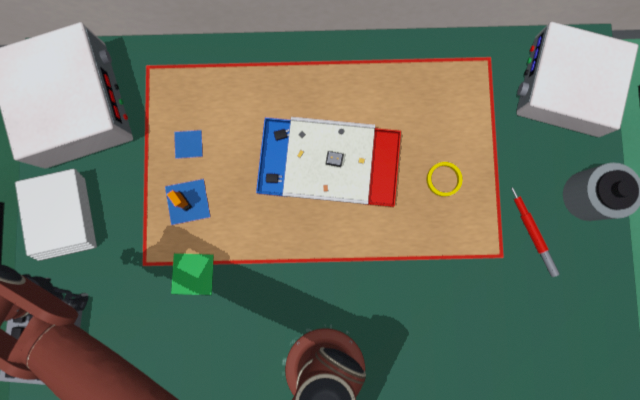

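View pics/scene0.png

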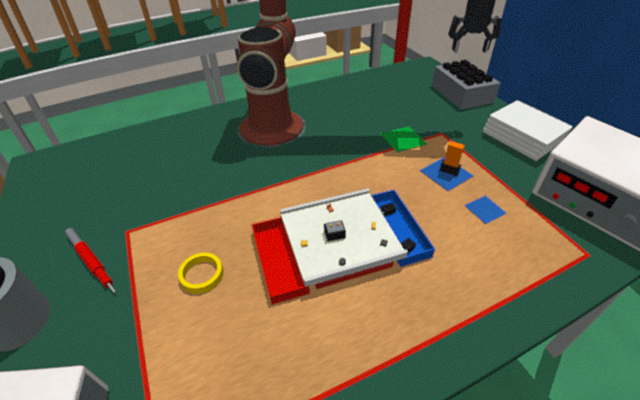

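Pad candidates in the top view are green at (192,273), small blue at (188,144) and larger blue at (188,202). The larger blue one fits: it isn't green and it is the bigger of the two blues, with the scraper standing on it. The red tray is at (385,167), and the offcuts are at (302,134), (341,131), (301,153), (361,160) and (325,188). I'll confirm the pad in one enlarged crop.

```bash
cat > h.py <<'E'
from station import robot
import cv2, numpy as np
from scipy.spatial.transform import Rotation as Ro
def ray(px,cam,z):
    c=robot.calibration(cam); px=np.float64(px).reshape(-1,1,2)
    u=cv2.undistortPoints(px,c['K'],c['dist']).reshape(-1,2)
    d=np.c_[u,np.ones(len(u))]@c['R']; o=-c['R'].T@c['t']
    return o+d*((z-o[2])/d[:,2])[:,None]
def blobs(mask,a=8):
    n,l,s,c=cv2.connectedComponentsWithStats(mask.astype(np.uint8))
    return [(c[i],s[i,4]) for i in range(1,n) if s[i,4]>=a]
E
python3 - <<'E'
from h import *
im=cv2.imread('pics/top0.png')
cv2.imwrite('pics/crop0.png',cv2.resize(im[110:250,155:410],None,fx=3.1,fy=3.1,interpolation=cv2.INTER_CUBIC))
hsv=cv2.cvtColor(im,cv2.COLOR_BGR2HSV).astype(int); H,S,V=hsv[...,0],hsv[...,1],hsv[...,2]
roi=np.zeros(H.shape,bool); roi[100:240,150:420]=1
w=roi&(S<50)&(V>150)
b=cv2.findContours(w.astype(np.uint8),cv2.RETR_EXTERNAL,cv2.CHAIN_APPROX_NONE)[0]
b=max(b,key=cv2.contourArea); r=cv2.minAreaRect(b); P=ray(cv2.boxPoints(r),'top',.045); print('plate',r,P.round(4).tolist(),P.mean(0))
m=np.zeros(H.shape,np.uint8); cv2.drawContours(m,[b],-1,1,-1)
m=cv2.erode(m,np.ones((3,3)))
for c,a in blobs((m>0)&~w,4): print('chip',c.round(1),a,ray(c,'top',.049).round(4)[0,:2], im[int(round(c[1])),int(round(c[0]))])
for nm,mask,z in [('blue',roi&(H>95)&(H<125)&(S>120),.004),('orange',roi&(H>8)&(H<20)&(S>220)&(V>150),.09),('red',roi&((H<5)|(H>174))&(S>180),.03)]:
    for c in cv2.findContours(mask.astype(np.uint8),cv2.RETR_EXTERNAL,cv2.CHAIN_APPROX_NONE)[0]:
        if cv2.contourArea(c)<30: continue
        r=cv2.minAreaRect(c); P=ray(cv2.boxPoints(r),'top',z); print(nm,np.round(r[0],1),P.round(3)[:,:2].tolist(),P.mean(0).round(4))
E
```

```text
plate ((327.18634033203125, 159.72645568847656), (87.87732696533203, 79.79045867919922), 5.552970886230469) [[0.4648, 0.1104, 0.045], [0.6835, 0.0865, 0.045], [0.654, -0.1526, 0.045], [0.4365, -0.1245, 0.045]] [ 0.55967786 -0.02005311  0.045     ]
chip [340.9 131. ] 24 [ 0.6364 -0.0592] [97 91 90]
chip [301.6 134.1] 28 [0.6302 0.048 ] [97 93 93]
chip [300.1 153.2] 31 [0.5775 0.0531] [ 85 185 218]
chip [334.3 159.6] 120 [ 0.5578 -0.0392] [157 147 144]
chip [331.2 156.8] 5 [ 0.5657 -0.0311] [104 161 188]
chip [361.3 160.2] 31 [ 0.5545 -0.1123] [ 85 186 218]
chip [325.  187.8] 33 [ 0.4815 -0.0124] [ 88 132 200]
blue [187.1 201.4] [[0.5, 0.436], [0.519, 0.328], [0.416, 0.307], [0.397, 0.414]] [0.4578 0.3714 0.004 ]
blue [187.8 143.8] [[0.655, 0.411], [0.658, 0.336], [0.586, 0.331], [0.583, 0.405]] [0.6204 0.3707 0.004 ]
blue [272.8 156.3] [[0.478, 0.18], [0.692, 0.156], [0.682, 0.083], [0.469, 0.108]] [0.58   0.1315 0.004 ]
orange [174.4 197.9] [[0.469, 0.399], [0.479, 0.385], [0.449, 0.362], [0.439, 0.376]] [0.4589 0.3805 0.09  ]
red [384.5 167. ] [[0.437, -0.129], [0.648, -0.154], [0.64, -0.225], [0.429, -0.199]] [ 0.5385 -0.1768  0.03  ]
```

View pics/crop0.png

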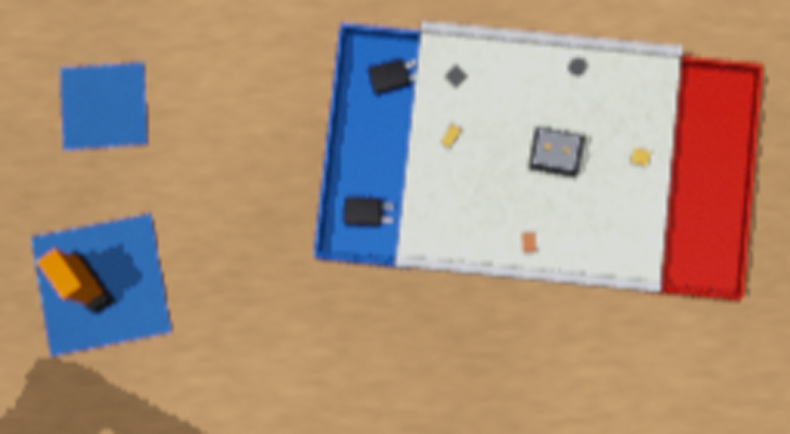

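The crop shows the larger blue pad at top-view pixel (188,202), with the orange-and-black scraper standing on it. The small blue pad is empty. The tray is on the plate's −y (world) side.

```bash
cat >> h.py <<'E'
TH=np.radians(-6.6); C=np.array([.560,-.021])
PX=np.array([np.cos(TH),np.sin(TH)]); PY=np.array([-np.sin(TH),np.cos(TH)])
def plate(x,y): return C+x*PX+y*PY
def go(tcp=None,yaw=None):
    """print turn about tool z (deg) so tool y lies along yaw(mod 180), then shift in tool axes (cm) after the turn"""
    s=robot.observe(); R=Ro.from_rotvec(s['tool_rot']); A=R.as_matrix()
    y=np.degrees(np.arctan2(A[1,1],A[0,1])); t=0
    if yaw is not None: t=-((yaw-y+90)%180-90)
    A2=(R*Ro.from_rotvec([0,0,np.radians(t)])).as_matrix()
    print('t',round(s['t'],2),'tcp',np.round(s['eef_pos'],4),'yaw',round(y,1),'q6',round(s['qpos'][5],2),'F',np.round(s['contact_force'],1),'w',round(s['width'],4),'g',s['grip_force'],'tilt',np.degrees(np.arccos(-A[2,2])).round(2))
    if tcp is not None: print('  turn',round(t,1),'shift',np.round(100*A2.T@(np.array(tcp)-s['eef_pos']),2))
E
python3 - <<'E'
from h import *
go([.458,.380,.25],127.5)
E
```

```text
t 1.3 tcp [0.2421 0.5762 0.3039] yaw 67.2 q6 -0.12 F [-1.1  0.3 -0. ] w 0.0853 g 0.0 tilt 0.0
  turn -60.3 shift [ -5.18 -28.71   5.39]
```

Emit:
play_rows(increments=[8.5,0,0,0,0,0,-10,8.5,0,0,0,0,0,-10,8.5,0,0,0,0,0,-10,8.5,0,0,0,0,0,-10,8.5,0,0,0,0,0,-10])

```text
t: 1.92
eef_pos: [0.2421, 0.5762, 0.3039]
tool_rot: [0.748, -3.051, 0.0]
contact_force: [-0.3, -0.8, 0.3]
width: 0.0852
grip_force: 0.0
```

Emit:
play_rows(increments=[8.5,0,0,0,0,0,-10,8.5,-1.3,-5,0,0,0,0,8.5,-1.3,-5,0,0,0,0,8.5,-1.3,-5,0,0,0,0,8.5,-1.3,-5,0,0,0,0])

```text
t: 2.55
eef_pos: [0.4056, 0.4473, 0.3041]
tool_rot: [-1.002, 2.977, 0.0]
contact_force: [-0.2, -1.0, 0.1]
width: 0.0848
grip_force: 0.0
```

Emit:
play_rows(increments=[8.5,0,-5,0,0,0,0,8.5,0,-3.7,0,0,0,0,8.5,0,0,2.7,0,0,0,8.5,0,0,0,0,0,0])

```text
t: 3.05
eef_pos: [0.4564, 0.378, 0.2743]
tool_rot: [0.999, -2.973, 0.002]
contact_force: [-0.3, 0.4, 0.2]
width: 0.0852
grip_force: 0.0
```

```bash
python3 - <<'E'
from h import *
go([.458,.380,.25],127.5)
im=robot.snapshot('wrist'); cv2.imwrite('pics/w1.png',im[:,:,::-1])
for n in ['scraper','pad']:
  for f in (robot.landmark_of,robot.boxes_of): print(n,[(np.round(d['centre'],4),round(d['confidence'],2)) for d in f(n,'wrist')[:2]])
E
```

```text
t 3.05 tcp [0.4564 0.378  0.2743] yaw 127.2 q6 -1.65 F [-0.3  0.4  0.2] w 0.0852 g 0.0 tilt 0.29
  turn -0.3 shift [-0.26  0.06  2.43]
scraper [(array([0.459 , 0.3785, 0.0033]), 0.76)]
scraper [(array([0.4498, 0.371 , 0.1013]), 0.69)]
pad [(array([ 0.4614,  0.3683, -0.004 ]), 0.86), (array([ 0.6225,  0.3673, -0.0028]), 0.67)]
pad [(array([0.294 , 0.3841, 0.0078]), 0.71), (array([ 0.4544,  0.3614, -0.0016]), 0.65)]
```

View pics/w1.png

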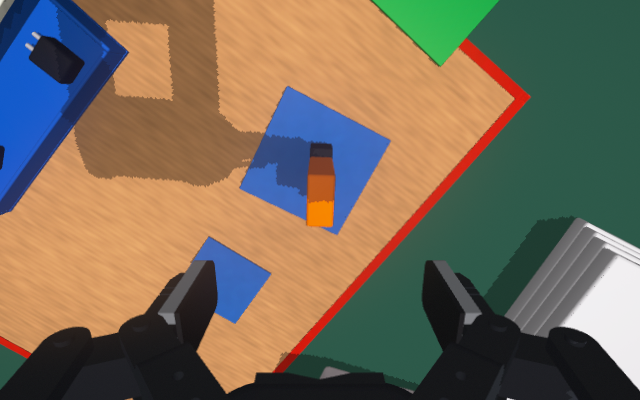

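The wrist view shows the scraper at about (320,185), aligned with and midway between the fingers on the large blue pad. I'll descend and grip.

Emit:
play_rows(increments=[8.5,-0.2,0,4,0,0,0,8.5,0,0,4,0,0,0,8.5,0,0,3,0,0,0,8.5,0,0,3,0,0,0,8.5,0,0,0,0,0,0], grip_force=60)

```text
t: 3.92
eef_pos: [0.4572, 0.3798, 0.1348]
tool_rot: [1.002, -2.973, 0.002]
contact_force: [-0.4, -0.3, -0.0]
width: 0.0851
grip_force: 0.0
```

Emit:
play_rows(increments=[0,0,0,0,0,0,0,0,0,0,0,0,0,0,0,0,0,0,0,0,0,0,0,0,0,0,0,0,0,0,0,0,0,0,0])

```text
t: 4.55
eef_pos: [0.4593, 0.3807, 0.1381]
tool_rot: [-1.002, 2.976, 0.001]
contact_force: [-0.3, 0.8, 4.6]
width: 0.0195
grip_force: 58.7
```

```bash
python3 - <<'E'
from h import *
x=plate(.068,.098); go([*x,.235],-6.6+90)
E
```

```text
t 4.55 tcp [0.4593 0.3807 0.1381] yaw 127.2 q6 -1.65 F [-0.3  0.8  4.6] w 0.0195 g 58.72250318527222 tilt 0.12
  turn 43.8 shift [-21.44 -28.93  -9.69]
```

Emit:
play_rows(increments=[0,0,0,-2,0,0,0,0,0,0,-4,0,0,0,0,0,0,-4,0,0,0,0,0,0,0,0,0,10,0,0,0,0,0,0,10])

```text
t: 5.18
eef_pos: [0.4587, 0.3803, 0.2385]
tool_rot: [-0.461, 3.106, 0.001]
contact_force: [0.4, -0.6, -2.4]
width: 0.0189
grip_force: 58.0
```

Emit:
play_rows(increments=[0,0,0,0,0,0,10,0,0,0,0,0,0,10,0,0,0,0,0,0,3.8,0,-3,-4,0,0,0,0,0,-3,-4,0,0,0,0])

```text
t: 5.8
eef_pos: [0.5091, 0.2932, 0.2374]
tool_rot: [0.178, 3.137, -0.0]
contact_force: [0.2, 0.4, -2.0]
width: 0.0192
grip_force: 58.3
```

Emit:
play_rows(increments=[0,-3,-4,0,0,0,0,0,-3,-4,0,0,0,0,0,-3,-4,0,0,0,0,0,-3,-4,0,0,0,0,0,0,0,0,0,0,0])

```text
t: 6.42
eef_pos: [0.611, 0.1182, 0.2375]
tool_rot: [0.188, 3.136, -0.001]
contact_force: [-0.8, -0.2, -1.0]
width: 0.019
grip_force: 58.5
```

```bash
python3 - <<'E'
from h import *
x=plate(.068,.098); go([*x,.235],-6.6+90)
im=robot.snapshot('scene'); cv2.imwrite('pics/s2.png',cv2.resize(im[120:320,220:480,::-1],None,fx=3,fy=3))
E
```

```text
t 6.42 tcp [0.611  0.1182 0.2375] yaw 83.1 q6 -1.38 F [-0.8 -0.2 -1. ] w 0.019 g 58.46974074840546 tilt 0.04
  turn -0.3 shift [-3.33 -4.61  0.25]
```

View pics/s2.png

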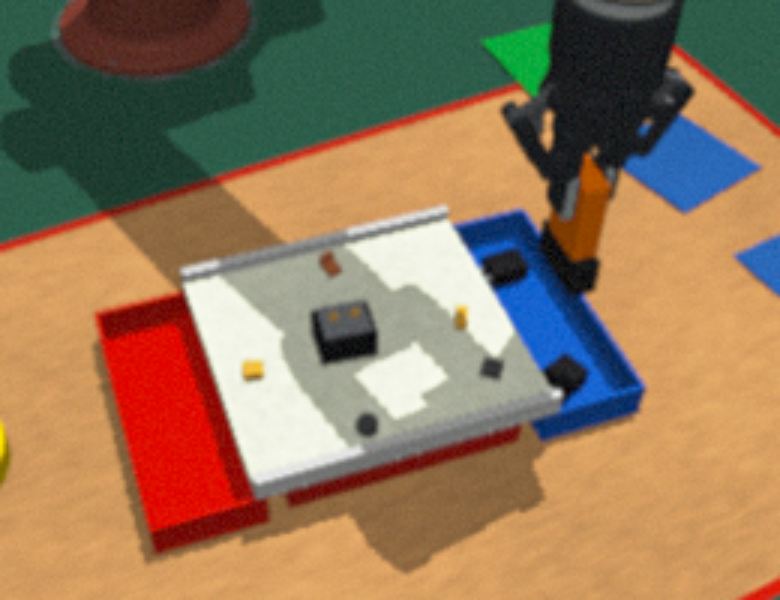

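Emit:
play_rows(increments=[0,-1.6,-2.1,0,0,0,0,0,-1.5,-2.1,0,0,0,0,0,0,0,2.5,0,0,0,0,0,0,2,0,0,0,0,0,0,0,0,0,0])

```text
t: 7.1
eef_pos: [0.6342, 0.0762, 0.1889]
tool_rot: [-0.179, -3.131, 0.0]
contact_force: [-0.8, -0.8, -1.0]
width: 0.0192
grip_force: 58.4
```

```bash
python3 - <<'E'
from h import *
x=plate(.066,.102); go([*x,.179],-6.6+90)
im=robot.snapshot('scene'); a=im[120:320,220:480,::-1]
im=robot.snapshot('top'); b=im[105:225,250:410,::-1]
cv2.imwrite('pics/s3.png',np.hstack([cv2.resize(a,(455,350)),cv2.resize(b,(345,350))]))
E
```

```text
t 7.1 tcp [0.6342 0.0762 0.1889] yaw 83.4 q6 -1.45 F [-0.8 -0.8 -1. ] w 0.0192 g 58.43681752681732 tilt 0.32
  turn 0.0 shift [-0.35 -0.31  0.99]
```

View pics/s3.png

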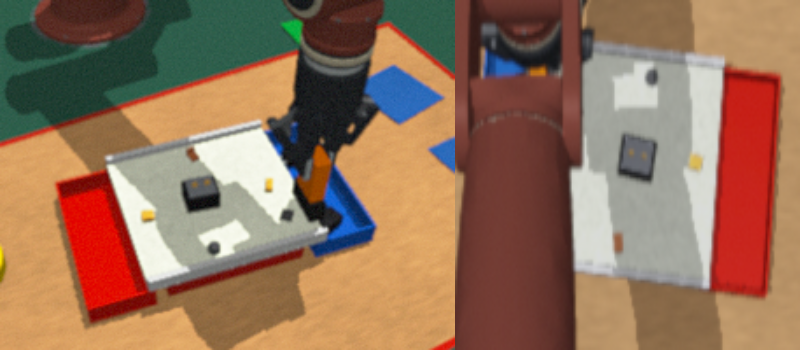

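Emit:
play_rows(increments=[0,-0.2,-0.1,0.5,0,0,0,0,0,0,0,0,0,0])

```text
t: 7.45
eef_pos: [0.638, 0.0747, 0.1872]
tool_rot: [0.18, 3.136, -0.0]
contact_force: [0.3, 0.2, -1.7]
width: 0.0196
grip_force: 58.5
```

```bash
python3 - <<'E'
from h import *
x=plate(.066,.102)
go([*x,.179],-6.6+90)
E
```

```text
t 7.45 tcp [0.638  0.0747 0.1872] yaw 83.4 q6 -1.46 F [ 0.3  0.2 -1.7] w 0.0196 g 58.46177637577057 tilt 0.03
  turn 0.0 shift [ 0.05 -0.2   0.82]
```

Emit:
play_rows(increments=[0,0,-0.1,0.5,0,0,0,0,0,0,0.3,0,0,0,0,0,0,0.2,0,0,0,0,0,0,0,0,0,0])

```text
t: 7.95
eef_pos: [0.6379, 0.0737, 0.1792]
tool_rot: [-0.18, -3.136, 0.0]
contact_force: [-6.0, -0.2, 7.9]
width: 0.0192
grip_force: 60.0
```

Emit:
play_rows(increments=[0,0,0,-0.3,0,0,0,0,0.2,0,0,0,0,0,0,0,0,0,0,0,0])

```text
t: 8.32
eef_pos: [0.6353, 0.074, 0.1793]
tool_rot: [-0.181, -3.136, 0.0]
contact_force: [-0.7, 0.3, -1.3]
width: 0.019
grip_force: 58.5
```

Emit:
play_rows(increments=[0,0,-1,0,0,0,0,0,0,-1.2,0,0,0,0,0,0,-1.2,0,0,0,0,0,0,-1.2,0,0,0,0,0,0,-1.2,0,0,0,0])

```text
t: 8.95
eef_pos: [0.6289, 0.0152, 0.1799]
tool_rot: [0.181, 3.136, 0.0]
contact_force: [0.5, 0.1, -1.1]
width: 0.0196
grip_force: 58.5
```

Emit:
play_rows(increments=[0,0,-1.2,0,0,0,0,0,0,-1.2,0,0,0,0,0,0,-1.2,0,0,0,0,0,0,-1.2,0,0,0,0,0,0,-1.2,0,0,0,0])

```text
t: 9.57
eef_pos: [0.622, -0.0441, 0.1799]
tool_rot: [-0.181, -3.136, -0.0]
contact_force: [-0.3, 0.5, -0.8]
width: 0.0192
grip_force: 58.5
```

```bash
python3 - <<'E'
from h import *
go([*plate(.066,-.120),.179],-6.6+90)
im=robot.snapshot('scene'); a=im[120:320,220:480,::-1]
cv2.imwrite('pics/s4.png',cv2.resize(a,None,fx=3,fy=3))
E
```

```text
t 9.57 tcp [ 0.622  -0.0441  0.1799] yaw 83.4 q6 -1.65 F [-0.3  0.5 -0.8] w 0.0192 g 58.528388142585754 tilt 0.0
  turn 0.0 shift [ -0.17 -10.42   0.09]
```

View pics/s4.png

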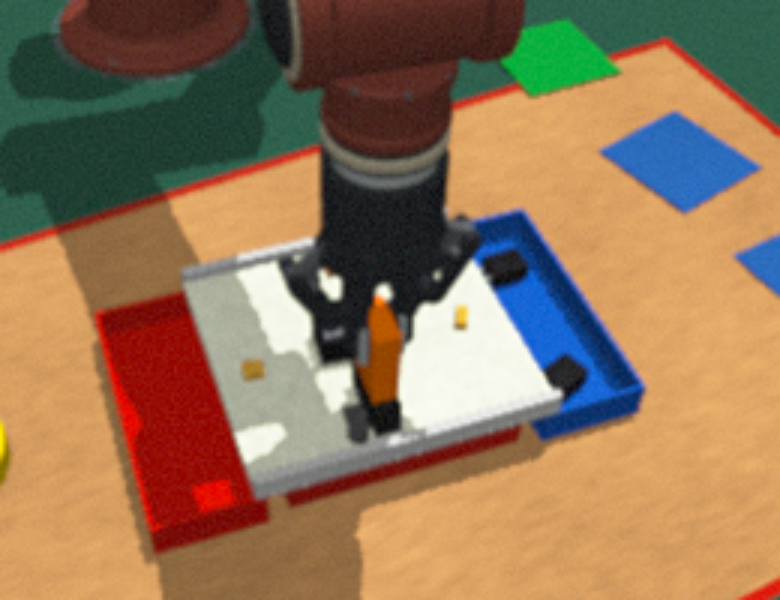

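Both dark offcuts are ahead of the blade at (357,420), and the adapter is untouched. I'll carry on with this lane.

Emit:
play_rows(increments=[0,-0.1,-1.2,0,0,0,0,0,0,-1.2,0,0,0,0,0,0,-1.2,0,0,0,0,0,0,-1.2,0,0,0,0,0,0,-1.0,0,0,0,0])

```text
t: 10.25
eef_pos: [0.6163, -0.1019, 0.1799]
tool_rot: [-0.181, -3.136, -0.0]
contact_force: [0.3, -0.4, -1.2]
width: 0.0191
grip_force: 58.5
```

Emit:
play_rows(increments=[0,0,-1,0,0,0,0,0,0,-1,0,0,0,0,0,0,-0.9,0,0,0,0,0,0,-0.9,0,0,0,0,0,0,-0.8,0,0,0,0])

```text
t: 10.88
eef_pos: [0.6111, -0.1473, 0.1799]
tool_rot: [0.181, 3.136, -0.0]
contact_force: [-0.2, 0.0, -1.8]
width: 0.0191
grip_force: 58.5
```

Emit:
play_rows(increments=[0,0,0,0,0,0,0,0,0,0,-3,0,0,0,0,0,0,-4,0,0,0,0,0,0,0,0,0,0])

```text
t: 11.38
eef_pos: [0.6132, -0.1472, 0.2548]
tool_rot: [0.18, 3.128, -0.004]
contact_force: [-0.1, -0.2, -1.5]
width: 0.0192
grip_force: 58.6
```

```bash
python3 - <<'E'
from h import *
go([*plate(.005,-.063),.25],-6.6+90)
E
```

```text
t 11.38 tcp [ 0.6132 -0.1472  0.2548] yaw 83.4 q6 -1.81 F [-0.1 -0.2 -1.5] w 0.0192 g 58.63786339759827 tilt 0.49
  turn 0.0 shift [6.24 5.62 0.42]
```

Emit:
play_rows(increments=[0,3.1,2.8,0,0,0,0,0,3.1,2.8,0,0,0,0,0,0,0,2,0,0,0,0,0,0,0,0,0,0])

```text
t: 11.88
eef_pos: [0.5545, -0.0835, 0.2265]
tool_rot: [-0.18, -3.131, -0.002]
contact_force: [-0.2, 0.4, -2.0]
width: 0.0194
grip_force: 58.6
```

```bash
python3 - <<'E'
from h import *
go([*plate(.005,-.063),.18],-6.6+90)
im=robot.snapshot('scene'); a=im[120:320,220:480,::-1]
cv2.imwrite('pics/s5.png',cv2.resize(a,None,fx=3,fy=3))
go([*plate(.005,-.063),.18],-6.6+90)
E
```

```text
t 11.88 tcp [ 0.5545 -0.0835  0.2265] yaw 83.4 q6 -1.74 F [-0.2  0.4 -2. ] w 0.0194 g 58.57680022716522 tilt 0.32
  turn 0.0 shift [-0.35 -0.03  4.65]
t 11.93 tcp [ 0.5554 -0.084   0.2278] yaw 83.4 q6 -1.74 F [ 0.9 -0.2 -0.5] w 0.0194 g 58.574504256248474 tilt 0.2
  turn 0.0 shift [-0.25  0.01  4.78]
```

View pics/s5.png

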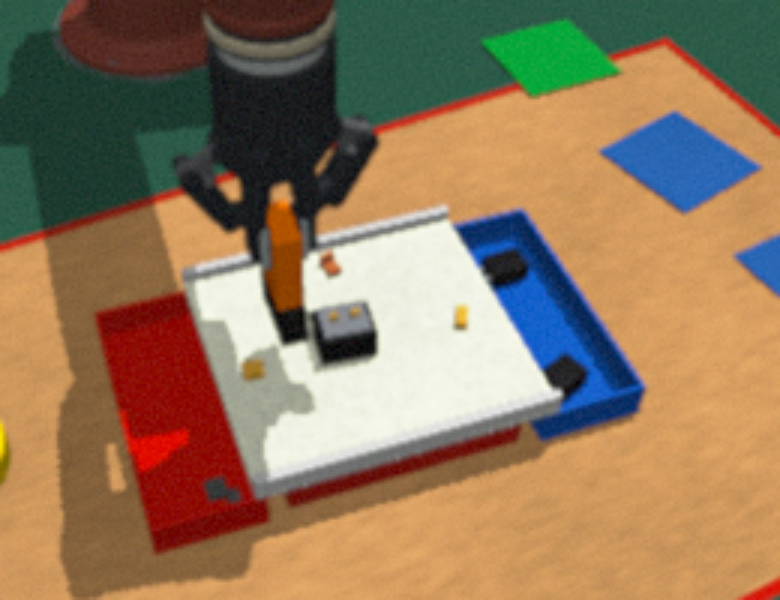

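The two dark offcuts lie in the tray at (215,490). Brass chip1 is at (253,369), the adapter at (343,330). I'll project the planned blade footprint between the two numerically.

```bash
python3 - <<'E'
from h import *
c=robot.calibration('scene')
for n,(x0,y0,hx,hy) in dict(blade=(.005,-.063,.027,.01),chip1=(.005,-.0913,.008,.007),adapter=(.001,-.018,.018,.022)).items():
    P=np.array([[*plate(x0+a*hx,y0+b*hy),.045] for a,b in [(-1,-1),(1,-1),(1,1),(-1,1)]])
    p=cv2.projectPoints(P,cv2.Rodrigues(c['R'])[0],c['t'],c['K'],c['dist'])[0].reshape(-1,2)
    print(n,((p-[220,120])*3).round(0).tolist())
E
```

```text
blade [[263.0, 341.0], [284.0, 394.0], [310.0, 387.0], [288.0, 334.0]]
chip1 [[238.0, 368.0], [244.0, 384.0], [262.0, 379.0], [256.0, 363.0]]
adapter [[306.0, 335.0], [321.0, 369.0], [376.0, 354.0], [360.0, 320.0]]
```

Emit:
play_rows(increments=[0,-0.2,0,1.5,0,0,0,0,0,0,1.5,0,0,0,0,0,0,1.2,0,0,0,0,0,0,0.5,0,0,0,0,0,0,0,0,0,0])

```text
t: 12.55
eef_pos: [0.5578, -0.0842, 0.1823]
tool_rot: [-0.181, -3.135, -0.0]
contact_force: [0.3, -0.8, -1.8]
width: 0.0195
grip_force: 58.6
```

```bash
python3 - <<'E'
from h import *
go([*plate(.005,-.121),.18],-6.6+90)
E
```

```text
t 12.55 tcp [ 0.5578 -0.0842  0.1823] yaw 83.4 q6 -1.74 F [ 0.3 -0.8 -1.8] w 0.0195 g 58.57883334159851 tilt 0.06
  turn 0.0 shift [ 0.01 -5.8   0.23]
```

Emit:
play_rows(increments=[0,0,0,0.2,0,0,0,0,0,-0.9,0,0,0,0,0,0,-0.9,0,0,0,0,0,0,-0.9,0,0,0,0,0,0,-0.8,0,0,0,0])

```text
t: 13.18
eef_pos: [0.5539, -0.1198, 0.1811]
tool_rot: [0.181, 3.136, -0.0]
contact_force: [-0.5, 0.3, -1.1]
width: 0.0189
grip_force: 58.6
```

Emit:
play_rows(increments=[0,0,-0.8,0,0,0,0,0,0,-0.8,0,0,0,0,0,0,-0.8,0,0,0,0,0,0,0,0,0,0,0,0,0,0,-4,0,0,0])

```text
t: 13.8
eef_pos: [0.549, -0.1419, 0.217]
tool_rot: [-0.18, -3.128, -0.005]
contact_force: [1.0, -0.5, -1.5]
width: 0.0192
grip_force: 58.4
```

Emit:
play_rows(increments=[0,0,0,-4,0,0,0,0,0,0,0,0,0,0])

```text
t: 14.05
eef_pos: [0.5531, -0.1433, 0.2656]
tool_rot: [0.18, 3.128, -0.004]
contact_force: [-0.0, -0.4, -0.9]
width: 0.0193
grip_force: 58.7
```

```bash
python3 - <<'E'
from h import *
go([*plate(.04,.0756),.26],-6.6+90)
go([*plate(.04,.0756),.26],-6.6)
E
```

```text
t 14.05 tcp [ 0.5531 -0.1433  0.2656] yaw 83.4 q6 -1.84 F [-0.  -0.4 -0.9] w 0.0193 g 58.65636169910431 tilt 0.49
  turn 0.0 shift [-3.27 19.79  0.55]
t 14.05 tcp [ 0.5531 -0.1433  0.2656] yaw 83.4 q6 -1.84 F [-0.  -0.4 -0.9] w 0.0193 g 58.65636169910431 tilt 0.49
  turn -90.0 shift [-19.79  -3.27   0.55]
```

Emit:
play_rows(increments=[0,0,0,0,0,0,10,0,0,0,0,0,0,10,0,0,0,0,0,0,10,0,0,0,0,0,0,10,0,0,0,0,0,0,10])

```text
t: 14.68
eef_pos: [0.5506, -0.1424, 0.2587]
tool_rot: [-1.495, -2.759, 0.0]
contact_force: [0.4, -0.7, -1.6]
width: 0.0194
grip_force: 58.5
```

Emit:
play_rows(increments=[0,0,0,0,0,0,10,0,0,0,0,0,0,10,0,0,0,0,0,0,10,0,0,0,0,0,0,10,0,4,0,0,0,0,0])

```text
t: 15.3
eef_pos: [0.5552, -0.1039, 0.2589]
tool_rot: [-2.349, -2.084, 0.002]
contact_force: [-0.4, 0.2, -2.2]
width: 0.0193
grip_force: 58.6
```

Emit:
play_rows(increments=[0,5,1,0,0,0,0,0,5,1,0,0,0,0,0,5,1,0,0,0,0,0,0.8,0.3,3,0,0,0,0,0,0,0,0,0,0])

```text
t: 15.92
eef_pos: [0.6045, 0.0512, 0.226]
tool_rot: [-2.339, -2.088, 0.01]
contact_force: [0.2, -0.1, -0.8]
width: 0.0191
grip_force: 58.5
```

```bash
python3 - <<'E'
from h import *
go([*plate(.04,.0756),.18],-6.6)
im=robot.snapshot('scene'); a=im[120:320,220:480,::-1]
cv2.imwrite('pics/s6.png',cv2.resize(a,None,fx=3,fy=3))
go([*plate(.04,.0756),.18],-6.6)
E
```

```text
t 15.93 tcp [0.6045 0.0512 0.226 ] yaw -6.5 q6 0.08 F [ 0.2 -0.1 -0.8] w 0.0191 g 58.491448760032654 tilt 0.51
  turn 0.1 shift [-0.12  0.45  4.59]
t 15.97 tcp [0.6053 0.0504 0.228 ] yaw -6.5 q6 0.07 F [-0.6 -0.2 -1.4] w 0.0194 g 58.49008798599243 tilt 0.32
  turn 0.1 shift [-0.05  0.35  4.8 ]
```

View pics/s6.png

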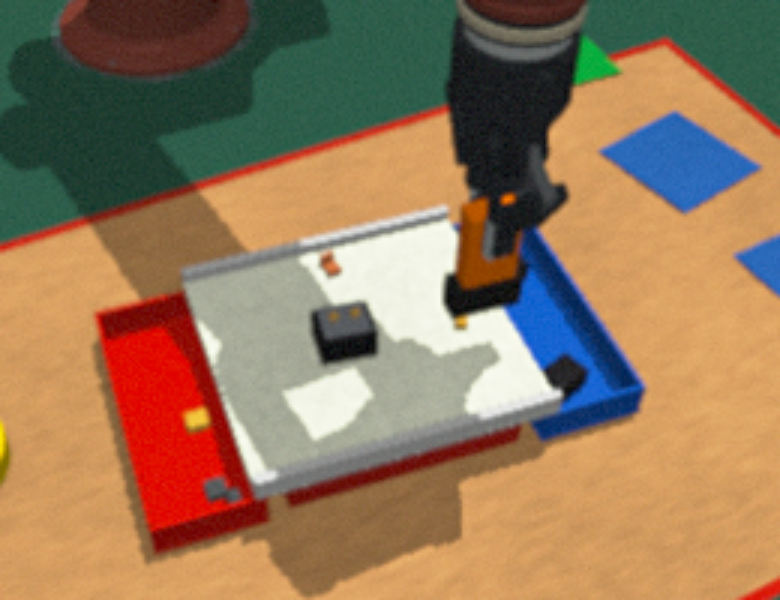

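Chip1 is now in the tray at (196,419). The brass bar at (461,318) is next to the blade. I'll lower, then push it sideways toward the near rim.

Emit:
play_rows(increments=[0,0,0.3,1.5,0,0,0,0,0,0,1.5,0,0,0,0,0,0,1.3,0,0,0,0,0,0,0.2,0,0,0,0,0,0,0,0,0,0])

```text
t: 16.6
eef_pos: [0.6097, 0.0496, 0.1858]
tool_rot: [-2.346, -2.09, 0.0]
contact_force: [-0.2, -0.2, -1.0]
width: 0.0192
grip_force: 58.6
```

```bash
python3 - <<'E'
from h import *
go([*plate(-.042,.0756),.18],-6.6)
E
```

```text
t 16.6 tcp [0.6097 0.0496 0.1858] yaw -6.6 q6 0.07 F [-0.2 -0.2 -1. ] w 0.0192 g 58.624974489212036 tilt 0.01
  turn -0.0 shift [-0.03 -8.33  0.58]
```

Emit:
play_rows(increments=[0,0,0,0.4,0,0,0,0,0,0,0.1,0,0,0,0,0,-0.8,0,0,0,0,0,0,-0.9,0,0,0,0,0,0,-0.9,0,0,0,0])

```text
t: 17.23
eef_pos: [0.5832, 0.0528, 0.181]
tool_rot: [2.345, 2.09, 0.0]
contact_force: [-0.6, -0.6, -1.1]
width: 0.0194
grip_force: 58.6
```

Emit:
play_rows(increments=[0,0,-1,0,0,0,0,0,0,-1,0,0,0,0,0,0,-1,0,0,0,0,0,0,-1,0,0,0,0,0,0,-1,0,0,0,0])

```text
t: 17.85
eef_pos: [0.5336, 0.0585, 0.1809]
tool_rot: [2.345, 2.09, 0.0]
contact_force: [-0.1, -0.7, -0.5]
width: 0.0193
grip_force: 58.6
```

Emit:
play_rows(increments=[0,0,-0.7,0,0,0,0,0,0,0,0,0,0,0,0,0,0.5,0,0,0,0,0,0,0,-4,0,0,0,0,0,0,-4,0,0,0])

```text
t: 18.48
eef_pos: [0.5325, 0.0586, 0.2613]
tool_rot: [-2.345, -2.089, 0.002]
contact_force: [0.3, 0.0, -0.3]
width: 0.0192
grip_force: 58.5
```

Emit:
play_rows(increments=[0,0,0,0,0,0,-10,0,0,0,0,0,0,-10,0,0,0,0,0,0,-10,0,0,0,0,0,0,-10,0,0,0,0,0,0,-10])

```text
t: 19.1
eef_pos: [0.5328, 0.0585, 0.2609]
tool_rot: [1.234, 2.889, 0.0]
contact_force: [-0.5, 0.5, -1.5]
width: 0.0195
grip_force: 58.7
```

Emit:
play_rows(increments=[0,0,0,0,0,0,-10,0,0,0,0,0,0,-10,0,0,0,0,0,0,-10,0,0,0,0,0,0,-10,0,0,0,0,0,0,0])

```text
t: 19.73
eef_pos: [0.5327, 0.0586, 0.2609]
tool_rot: [0.184, 3.136, -0.0]
contact_force: [-0.2, -0.1, -1.6]
width: 0.0192
grip_force: 58.7
```

```bash
python3 - <<'E'
from h import *
go([*plate(-.068,.104),.19],-6.6+90)
im=robot.snapshot('scene'); a=im[120:320,220:480,::-1]
im=robot.snapshot('top'); b=im[105:225,250:410,::-1]
cv2.imwrite('pics/s7.png',np.hstack([cv2.resize(a,(455,350)),cv2.resize(b,(345,350))]))
E
```

```text
t 19.73 tcp [0.5327 0.0586 0.2609] yaw 83.3 q6 -1.48 F [-0.2 -0.1 -1.6] w 0.0192 g 58.654468059539795 tilt 0.0
  turn -0.1 shift [3.18 2.81 7.09]
```

View pics/s7.png

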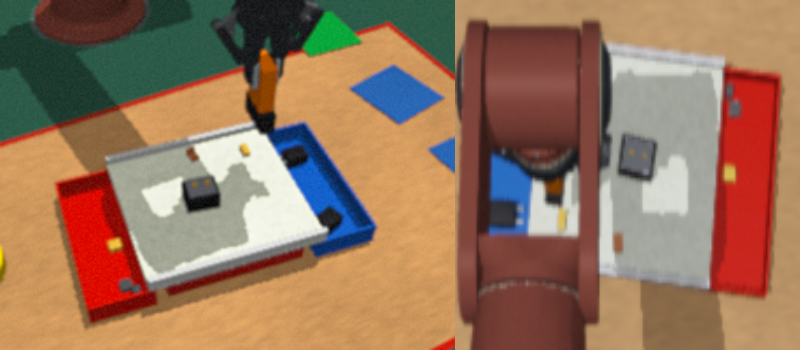

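The brass bar now sits near the near rim at scene-pane (245,149), about plate (-0.063, 0.067). Three offcuts are in the tray. Next I'll sweep the near lane.

Emit:
play_rows(increments=[0,1.6,1.4,0,0,0,0,0,1.6,1.4,0,0,0,0,0,0,0,3.5,0,0,0,0,0,0,3,0,0,0,0,0,0,0,0,0,0])

```text
t: 20.45
eef_pos: [0.501, 0.0911, 0.1931]
tool_rot: [-0.179, -3.13, 0.001]
contact_force: [-0.3, 0.3, -0.9]
width: 0.0197
grip_force: 58.5
```

```bash
python3 - <<'E'
from h import *
go([*plate(-.068,.104),.18],-6.6+90)
E
```

```text
t 20.45 tcp [0.501  0.0911 0.1931] yaw 83.4 q6 -1.42 F [-0.3  0.3 -0.9] w 0.0197 g 58.53996276855469 tilt 0.35
  turn 0.0 shift [-0.35 -0.05  1.31]
```

Emit:
play_rows(increments=[0,0,0,1,0,0,0,0,0,0,0.3,0,0,0,0,0,0,0,0,0,0])

```text
t: 20.82
eef_pos: [0.5039, 0.0902, 0.1835]
tool_rot: [0.181, 3.136, 0.0]
contact_force: [0.1, 0.2, -1.0]
width: 0.0191
grip_force: 58.6
```

```bash
python3 - <<'E'
from h import *
go([*plate(-.068,.104),.18],-6.6+90)
E
```

```text
t 20.82 tcp [0.5039 0.0902 0.1835] yaw 83.4 q6 -1.42 F [ 0.1  0.2 -1. ] w 0.0191 g 58.598801493644714 tilt 0.05
  turn 0.0 shift [-0.05 -0.    0.35]
```

Emit:
play_rows(increments=[0,0,0,0.25,0,0,0,0,0,-1,0,0,0,0,0,0,-1.2,0,0,0,0,0,0,-1.2,0,0,0,0,0,0,-1.2,0,0,0,0])

```text
t: 21.45
eef_pos: [0.4983, 0.0434, 0.1805]
tool_rot: [0.181, 3.136, -0.0]
contact_force: [0.2, -0.6, -1.2]
width: 0.0195
grip_force: 58.7
```

Emit:
play_rows(increments=[0,0,-1.2,0,0,0,0,0,0,-1.2,0,0,0,0,0,0,-1.2,0,0,0,0,0,0,-1.2,0,0,0,0,0,0,-1.2,0,0,0,0])

```text
t: 22.08
eef_pos: [0.4914, -0.0159, 0.1804]
tool_rot: [0.181, 3.136, 0.0]
contact_force: [0.3, 1.1, -1.3]
width: 0.0191
grip_force: 58.7
```

Emit:
play_rows(increments=[0,0,-1.2,0,0,0,0,0,0,-1.2,0,0,0,0,0,0,-1.2,0,0,0,0,0,0,-1.2,0,0,0,0,0,0,-1.2,0,0,0,0])

```text
t: 22.7
eef_pos: [0.4845, -0.0755, 0.1804]
tool_rot: [-0.181, -3.136, 0.0]
contact_force: [-0.2, 0.7, -1.8]
width: 0.0195
grip_force: 58.7
```

Emit:
play_rows(increments=[0,0,-1,0,0,0,0,0,0,-1,0,0,0,0,0,0,-0.9,0,0,0,0,0,0,-0.9,0,0,0,0,0,0,-0.9,0,0,0,0])

```text
t: 23.32
eef_pos: [0.4791, -0.122, 0.1804]
tool_rot: [-0.18, -3.136, 0.0]
contact_force: [-0.0, -1.2, -2.4]
width: 0.0193
grip_force: 58.7
```

Emit:
play_rows(increments=[0,0,-0.3,0,0,0,0,0,0,0,0,0,0,0,0,0,0,-4,0,0,0,0,0,0,-4,0,0,0,0,0,0,0,0,0,0])

```text
t: 23.95
eef_pos: [0.4807, -0.1249, 0.2647]
tool_rot: [0.179, 3.129, -0.004]
contact_force: [0.4, 0.3, -1.7]
width: 0.0194
grip_force: 58.8
```

```bash
python3 - <<'E'
from h import *
go([.459,.373,.26])
im=robot.snapshot('scene'); a=im[120:320,220:480,::-1]
im=robot.snapshot('top'); b=im[105:225,250:410,::-1]
cv2.imwrite('pics/s8.png',np.hstack([cv2.resize(a,(455,350)),cv2.resize(b,(345,350))]))
c=robot.calibration('top')
for cam in ('top','scene'):
  for n in ('chip1','pad'): print(cam,n,[(np.round(d['centre'],3).tolist(),round(d['confidence'],2)) for d in robot.landmark_of(n,cam)])
E
```

```text
t 23.95 tcp [ 0.4807 -0.1249  0.2647] yaw 83.4 q6 -1.86 F [ 0.4  0.3 -1.7] w 0.0194 g 58.76068711280823 tilt 0.47
  turn 0 shift [ 7.85 49.21  0.3 ]
top chip1 [([0.463, -0.147, 0.013], 0.44)]
top pad [([0.262, 0.356, 0.003], 0.89), ([0.459, 0.375, -0.006], 0.68), ([0.621, 0.373, 0.002], 0.6), ([0.505, -0.338, -0.001], 0.29)]
scene chip1 [([0.504, -0.341, -0.002], 0.71), ([0.549, -0.154, 0.007], 0.63), ([0.614, -0.169, 0.01], 0.57), ([0.481, -0.145, 0.011], 0.53), ([0.631, -0.155, 0.01], 0.52)]
scene pad [([0.625, 0.371, -0.001], 0.89), ([0.258, 0.357, 0.002], 0.74), ([0.458, 0.375, 0.001], 0.73)]
```

View pics/s8.png

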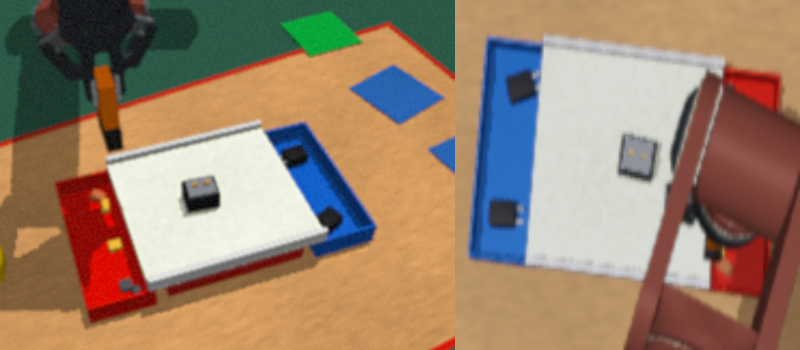

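All five offcuts are in the tray: copper at (95,195), brass at (105,205) and (115,243), dark pair at (128,287). The plate holds only the adapter. Now returning the scraper to the pad.

Emit:
play_rows(increments=[0,0.8,4.9,0,0,0,0,0,0.8,4.9,0,0,0,0,0,0.8,4.9,0,0,0,0,0,0.8,4.9,0,0,0,0,0,0.8,4.9,0,0,0,0])

```text
t: 24.88
eef_pos: [0.4665, 0.1251, 0.2592]
tool_rot: [-0.181, -3.135, 0.001]
contact_force: [1.1, 0.1, -1.0]
width: 0.0195
grip_force: 58.8
```

Emit:
play_rows(increments=[0,0.8,4.9,0,0,0,0,0,0.8,4.9,0,0,0,0,0,0.8,4.9,0,0,0,0,0,0.8,4.9,0,0,0,0,0,0.6,4.9,0,0,0,0])

```text
t: 25.5
eef_pos: [0.4569, 0.3728, 0.2589]
tool_rot: [-0.18, -3.135, 0.002]
contact_force: [1.4, -0.8, -2.1]
width: 0.0197
grip_force: 58.8
```

Emit:
play_rows(increments=[0,0,0,4,0,0,0,0,0,0,4,0,0,0,0,0,0,2,0,0,0,0,0,0,0,0,0,0])

```text
t: 26.0
eef_pos: [0.4566, 0.3705, 0.158]
tool_rot: [-0.181, -3.132, 0.004]
contact_force: [-0.0, 0.6, -1.7]
width: 0.019
grip_force: 59.0
```

```bash
python3 - <<'E'
from h import *
go([.458,.372,.1385])
E
```

```text
t 26.0 tcp [0.4566 0.3705 0.158 ] yaw 83.4 q6 -0.9 F [-0.   0.6 -1.7] w 0.019 g 59.033008217811584 tilt 0.27
  turn 0 shift [-0.13  0.17  1.95]
```

Emit:
play_rows(increments=[0,0,0,1.2,0,0,0,0,0,0,0.6,0,0,0,0,0,0,0.2,0,0,0,0,0,0,0,0,0,0])

```text
t: 26.5
eef_pos: [0.4578, 0.3714, 0.1407]
tool_rot: [0.181, 3.136, 0.0]
contact_force: [0.1, -0.5, -0.9]
width: 0.0191
grip_force: 59.1
```

Emit:
play_rows(increments=[0,0,0,0.2,0,0,0,0,0,0,0.1,0,0,0,0,0,0,0,0,0,0])

```text
t: 26.88
eef_pos: [0.4579, 0.3715, 0.1382]
tool_rot: [0.18, 3.136, 0.0]
contact_force: [-1.9, -1.7, 2.9]
width: 0.0197
grip_force: 59.8
```

Emit:
play_rows(increments=[4,0,0,0,0,0,0,8.5,0,0,0,0,0,0,8.5,0,0,0,0,0,0,8.5,0,0,0,0,0,0,8.5,0,0,0,0,0,0])

```text
t: 27.5
eef_pos: [0.4576, 0.3713, 0.1374]
tool_rot: [0.181, 3.136, 0.0]
contact_force: [0.1, 0.0, 0.4]
width: 0.0849
grip_force: 0.0
```

Emit:
play_rows(increments=[8.5,0,0,-2,0,0,0,8.5,0,0,-4,0,0,0,8.5,0,0,-5,0,0,0,8.5,0,0,-5,0,0,0,8.5,0,0,0,0,0,0])

```text
t: 28.12
eef_pos: [0.4596, 0.3726, 0.3057]
tool_rot: [0.18, 3.126, 0.012]
contact_force: [0.3, 0.2, -0.9]
width: 0.0848
grip_force: 0.0
```

```bash
python3 - <<'E'
from h import *
go()
robot.snapshot('wrist')
for n in ['scraper','pad']: print(n,[(np.round(d['centre'],4),round(d['confidence'],2)) for d in robot.landmark_of(n,'wrist')[:2]])
im=robot.snapshot('scene'); top=robot.snapshot('top')
for n in ['chip1','scraper','adapter','scrap_tray']: print(n,[(np.round(d['centre'],3).tolist(),round(d['confidence'],2)) for d in robot.landmark_of(n,'scene')[:6]])
cv2.imwrite('pics/s9.png',np.hstack([cv2.resize(im[100:320,230:490,::-1],(450,380)),cv2.resize(top[105:225,330:410,::-1],(253,380))]))
E
```

```text
t 28.12 tcp [0.4596 0.3726 0.3057] yaw 83.4 q6 -0.9 F [ 0.3  0.2 -0.9] w 0.0848 g 0.0 tilt 0.74
scraper [(array([0.4559, 0.3726, 0.0026]), 0.91)]
pad [(array([ 0.4634,  0.3743, -0.0048]), 0.67), (array([0.6221, 0.3683, 0.001 ]), 0.62)]
chip1 [([0.464, -0.145, 0.013], 0.61), ([0.482, -0.143, 0.011], 0.56), ([0.629, -0.154, 0.007], 0.5), ([0.548, -0.159, 0.009], 0.43), ([0.612, -0.168, 0.013], 0.42)]
scraper [([0.454, 0.368, 0.003], 0.89)]
adapter [([0.559, -0.035, 0.043], 0.83)]
scrap_tray [([0.539, -0.173, -0.0], 0.63)]
```

View pics/s9.png

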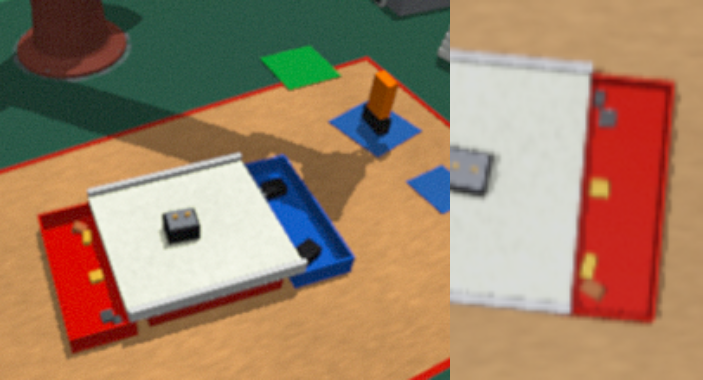

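All five offcuts lie in the tray (right pane from (598,97) to (593,288)), the scraper stands upright near the pad's centre at (378,110), and the adapter is in place.

```bash
python3 -c "
from station import robot
print(robot.sign_off())"
```

```text
the job is handed in; nothing more can be done
None
```

The job is handed in at about 28 s of the 64 s, with no verdict returned: the last pictures show all five offcuts in the red tray, the scraper upright and released on the large blue pad a few mm from its centre, and the adapter and plugs in place; I did not re-measure the tape roll at the end.

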